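# Seat a heat sink in the corner jig and hold it there

## Task

On the corner jig, swing the quarter-turn stop arm out of the nest until it is fully open against its stop. Then set the large finned heat sink flat in the jig, fins up, with its long side along the long fence, and press it firmly into the corner so that it bears on both fences at once. Finish while still holding it pressed there for marking out, with the arm left open and the other things on the bench left where they are.

Things in the scene. Friction and masses are not known exactly. Their poses are not given: they have to be found in the camera images.
- jig: Corner jig fixed to the bench: dark steel base plate 220 (x) x 200 (y) x 12 mm thick. Origin at the centre of its underside, on the bench; z up. The corner nest is at its +x, +y corner: the inner face of the long fence is the plane y = +80 mm, that of the short fence the plane x = +90 mm, in the jig's frame. Position and yaw (within about 0.3 rad) vary. Plate and fences are ground smooth (friction about 0.25 against the heat sink).
- fence_long: Steel fence bar along the jig's x at its +y edge, 165 x 20 mm, standing 10 mm above the plate (top 22 mm above the bench); origin at the centre of its underside, 12 mm above the bench, at jig (27.5, 90) mm. Its inner face looks to the jig's -y.
- fence_short: Steel fence bar along the jig's y at its +x edge, 20 x 110 mm, standing 10 mm above the plate (top 22 mm above the bench); origin at the centre of its underside, 12 mm above the bench, at jig (100, 25) mm. Its inner face looks to the jig's -x.
- nest (a point): Point on the plate's top, 12 mm above the bench, at jig (50, 48) mm: where the centre of the heat sink's underside comes when it is seated against both fences with its long side along the long fence.
- stop_arm (a joint): Angle of the stop arm about its upright pivot, rad: 0 closed (the arm points along the jig's +x and lies across the nest), growing anticlockwise seen from above to 1.571 at the open stop (it points along the jig's +y, out over the long fence). It starts closed or up to 0.3 rad open, turns against light friction (0.12 N m, about 1 N at the knob) and stays where it is left.
- knob (a point): Middle of the black upright round knob at the free end of the stop arm, 56 mm above the bench, 115 mm from the pivot axis. The knob is 20 mm in diameter, free from 38 to 73 mm above the bench, and turns with the arm, so a grip on it has to let it turn in the fingers or turn with it. The arm itself is a steel bar 16 mm wide, from 31 to 39 mm above the bench, passing over the fences.
- pivot (a point): On the stop arm's pivot axis, top of its hub, 40 mm above the bench, at jig (-45, 65) mm. Hub 24 mm in diameter.
- sink: The large aluminium heat sink, about 0.22 kg, loose on the bench: rectangular base flange 80 (x, long) x 64 (y) x 8 mm thick, with a block of fins in the middle 72 (x) x 36 (y) mm that reaches 42 mm above the underside; the fins run along x. The fin block can be gripped over its 36 mm width (along y) and is stiff. Origin at the centre of the underside, z up. It starts standing flat, fins up, at any yaw within 1.2 rad; the two ends are alike.
- small_sink: Bystander: small square heat sink 36 x 36 mm, 22 mm high. Origin under its centre.
- solder_reel: Bystander: grey reel standing upright, 50 mm in diameter, 36 mm high. Origin under its centre.
- breadboard: Bystander: white breadboard 165 (x) x 55 (y) x 9 mm with a few parts on it. Origin under its centre.
- driver: Bystander: screwdriver 190 mm long lying along its x, about 25 mm high. Origin under its middle.
- flux_jar: Bystander: small amber jar with white cap, 44 mm in diameter, 42 mm high. Origin under its centre.
- coil: Bystander: copper ring coil lying flat, 48 mm in diameter, 18 mm high. Origin under its centre.
- meter: Bystander: grey handheld multimeter lying flat, 170 (x) x 82 (y) x 34 mm, its knob to 43 mm. Origin under its centre.

How it is judged:
On the way, in this order (a step that is already met when the one before it is completed fails the run):
1. the stop arm is swung fully open (value of joint stop_arm above 1.45 rad), for 0.2 s.
2. the large heat sink lies flat in the nest and is pressed on both fences (contact force between sink and fence_long above 1.5 N and contact force between sink and fence_short above 1.5 N and horizontal distance between sink and nest below 0.005 m and angle between sink's own z axis and vertical below 0.05 rad), for 0.4 s.
At the end, for the whole second after the job is handed in: Arm open past 1.45 rad; heat sink still, fins up, flat on the plate (3.5 mm, 0.05 rad), long side along the long fence (0.05 rad), within 5 mm of the nest point, pressed by the fingers so that each fence is loaded over 1.5 N, all through the last second (all of step 2 and value of joint stop_arm above 1.45 rad and contact force between the fingers and sink above 1.5 N and angle between the x axis of sink and the x axis of jig, either way round below 0.05 rad and z of sink in the frame of jig between 0.009 and 0.0155 m and linear speed of sink below 0.01 m/s); the arm keeps its last pose, push and grip.
It fails at once if a bystander was shifted by more than 30 mm (distance of any of small_sink, solder_reel, breadboard, driver, flux_jar, coil, meter from where it was at the start of the episode above 0.03 m).
It also fails if it takes over 72 s, if anything falls off the work surface, if the arm or the gripper's body presses on something with over 40 N, if the wrist force passes 120 N, or if a joint passes its speed limit or range.

## Robot

A 6-joint arm with a two-finger parallel gripper is mounted at the origin on the work surface. World frame = base frame: x ahead of the robot, y to its left, z up, the work surface at z = 0. Lengths are in m, angles in rad, forces in N, time in s.
With the tool pointing down it reaches from about 0.25 to 0.8 m from the base axis. Payload 3.9 kg.
Tool frame: the origin (TCP) lies midway between the tips of the shut fingers; the grasp point (between the pads) lies 19 mm behind it; z points along the fingers, y is the direction in which the jaws open and shut (so a half turn about z gives the same grasp; the last joint's range is limited). The gripper opens to 85 mm and grips with 20 to 120 N. Pads are 22 mm wide; open, the fingers measure 114 mm over their backs; the gripper's body (76 mm by 85 mm) begins 54 mm behind the grasp point. The pads swing forward as they close: fully open they stand 13 mm farther back than shut.
Start: joints at [-1.119, 0.26, -0.138, 1.173, 0, 1.571], TCP at [0.229, -0.472, 0.231] pointing down, gripper open.
Joint ranges: [-2.78, 2.78], [-0.83, 1.72], [-1.28, 1.37], [-1.9, 2.12], [-1.57, 1.48], [-3.14, 3.14]. Speed limits (rad/s): [2.57, 2.57, 3.14, 3.14, 3.14, 3.14].

## Interface

Orientations are given as a unit quaternion [w, x, y, z].
In Python, from rig import manip gives the robot as it stands.
- The arm moves only by the tool step_arm, never from a script. Its argument "increments" is a list of rows, each an object with "twist": the turn, a rotation vector about the tool's x, y, z in rad, a list of three; "translation": the shift along the tool's x, y, z in m, a list of three; "fingers": the finger opening in m, from 0 to 0.0854. A call has 1 to 20 rows; each row shifts and turns the commanded pose from where the row before left it, along the tool's axes as they then stand; what a row does not reach is not made up. A row lasts 1/8 s, in which the tool goes at most 62.5 mm and 10.7 degrees, less where a joint would pass 70% of its speed; a pose out of reach is approached as far as the arm can. A call with a gripper value outside its range is refused whole. The fingers move at their own pace and stop on an object; the grip force is fixed at half the most. Time passes only in rows, so rows that do not move let the fingers close. It gives the time, the measured TCP pose, the force and the opening at its end, in the units of the state.
- manip.get_state(): the state, without advancing time (a new reading comes with each control period).
- manip.snapshot(name): name is "scene" or "side" or "wrist"; returns a dict with "image" (480x640x3 uint8, red, green, blue), "K" (3x3 intrinsics, pixels), "cam_to_world" (4x4, takes a point from camera to world coordinates). Camera axes: x right, y up, looking along -z (the intrinsics and any distortion apply to the point x, -y, -z); pixel columns grow to the right and rows downward; lengths in m; the calibration is good to about 2 mm. A picture is of the moment at which its call begins. There is no depth.
- manip.job_done(): hands the job in, once; it reports no verdict.
Trained networks look in the newest picture that a camera, given by its name, has taken for a name from the list of things; names that differ only in an ending like _2 or _b are one class to them, and where a whole thing is asked for, a point or a joint stands for the part that bears it (a point fixed in the world has none). Each returns a list of dicts, best first, with "score" (0 to 1); they miss things now and then, are a little off and sometimes report something else, mostly with a low value. They report only what shows in the picture. A call takes as long as a camera call.
- manip.recognise(camera, name): "extent" ([centre column, centre row, width, height] in pixels, round what is visible of it).
- manip.silhouettes(camera, name): "mask" (480x640 bool, what is visible of it) and "extent" ([centre column, centre row, width, height] in pixels, round what is visible of it).
- manip.spot_point(camera, name): "uv" ([column, row] in pixels: a listed point, or the origin of a listed thing).
The state is a dict: "time": time; "qpos": joint angles; "dq": joint speeds; "tau": joint torques, N m; "position": TCP position; "tcp_rot": TCP orientation; "force": force on the tool from outside, world axes, zero at the start; "wrist_torque": the same for the moment, N m; "opening": finger opening in m.
Only numpy, scipy, OpenCV 4.12 (cv2) and the standard library are available. Lean on these libraries where they do the work, as an engineer would, in place of code of your own. Each camera call takes 0.05 s, during which the arm holds its last target.

## Working session

There is one attempt and no reset: what is moved stays moved. The work goes in short steps, Python scripts to look and compute and a tool call to move; the robot and the scene stay as the last step left them, time stands still between calls to the robot, and variables do not carry over. Pictures are saved under pics/ and viewed, and the job is handed in when it is done.

Besides the shell and the picture viewer there is one more tool, called after "Request:" as name(argument=value, ...) on one line, values as JSON. step_arm: Moves the arm, as the interface text tells. Its arguments: {"type":"object","properties":{"increments":{"type":"array","items":{"type":"object","properties":{"twist":{"type":"array","items":{"type":"number"}},"translation":{"type":"array","items":{"type":"number"}},"fingers":{"type":"number"}}}}},"required":["increments"]}

```bash
mkdir -p pics; ls; python3 - <<'E'
from rig import manip
import cv2
s=manip.get_state(); print(s)
for c in("scene","side","wrist"):
    r=manip.snapshot(c); cv2.imwrite(f"pics/{c}0.png",r["image"][:,:,::-1]); print(c,r["K"],r["cam_to_world"])
E
```

```text
pics
{'time': 0.0, 'qpos': array([-1.11896745e+00,  2.60633137e-01, -1.39389526e-01,  1.17272791e+00,
       -5.65552045e-06,  1.57078626e+00]), 'dq': array([-0.00085482, -0.00153862, -0.00207928, -0.00059458, -0.00142081,
        0.0002745 ]), 'tau': array([-1.52338820e-03, -4.05677783e+01,  2.53922617e+01,  1.85873627e-02,
       -7.19190621e-05, -1.86368233e-06]), 'position': array([ 0.22891201, -0.47168356,  0.23048387]), 'tcp_rot': array([-9.51662387e-04,  9.74588089e-01,  2.24002460e-01, -2.21624539e-04]), 'force': array([-0.55274338,  1.34599956,  0.59660712]), 'wrist_torque': array([-0.01158545,  0.0157824 ,  0.00333531]), 'opening': 0.08555218855631383}
scene [[465.72819241   0.         315.51707311]
 [  0.         465.72819241 240.38075711]
 [  0.           0.           1.        ]] [[-0.13264889 -0.82318467  0.55206093  1.07816396]
 [ 0.99107381 -0.10268249  0.08502357  0.11271016]
 [-0.01330311  0.55841141  0.82945749  0.87805439]
 [ 0.          0.          0.          1.        ]]
side [[508.90627      0.         324.0037872 ]
 [  0.         508.90627    241.58950463]
 [  0.           0.           1.        ]] [[-7.59490665e-01  4.73254822e-01 -4.46322534e-01  4.18190786e-04]
 [-6.50488231e-01 -5.45921435e-01  5.28048149e-01  6.96651443e-01]
 [ 6.24429505e-03  6.91375196e-01  7.22468925e-01  9.49261712e-01]
 [ 0.00000000e+00  0.00000000e+00  0.00000000e+00  1.00000000e+00]]
wrist [[375.31415581   0.         320.8088508 ]
 [  0.         375.31415581 237.40496683]
 [  0.           0.           1.        ]] [[ 0.4359375   0.86640359  0.24352272  0.28990761]
 [-0.89997566  0.42013155  0.11633267 -0.44255301]
 [-0.00152053 -0.2698783   0.96289324  0.37347889]
 [ 0.          0.          0.          1.        ]]
```

View pics/scene0.png

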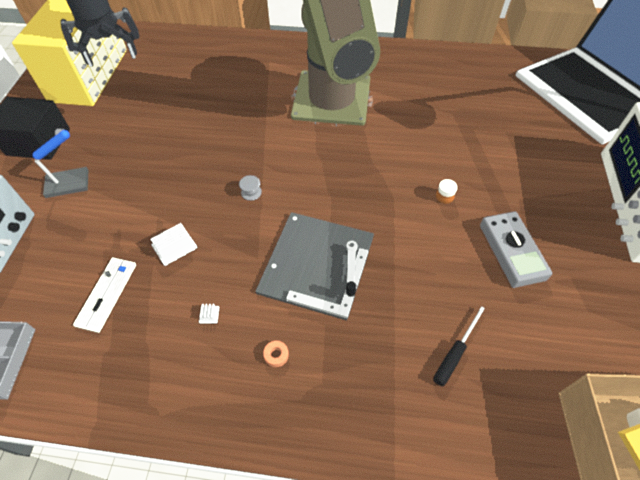

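View pics/side0.png

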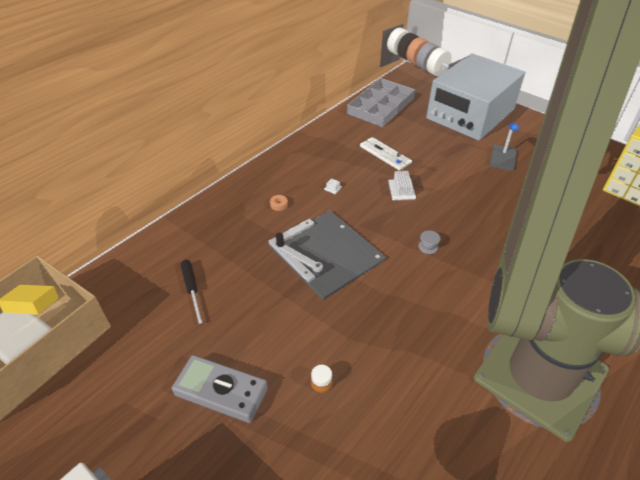

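```bash
cat > h.py <<'E'
import numpy as np, cv2
from rig import manip
def ray(s,uv,z):
    K=s["K"];T=np.array(s["cam_to_world"])
    d=np.array([(uv[0]-K[0,2])/K[0,0],-(uv[1]-K[1,2])/K[1,1],-1.0])
    d=T[:3,:3]@d;o=T[:3,3]
    return o+d*(z-o[2])/d[2]
def proj(s,p):
    T=np.array(s["cam_to_world"]);q=T[:3,:3].T@(np.array(p)-T[:3,3]);K=s["K"]
    return np.array([K[0,0]*q[0]/-q[2]+K[0,2],K[1,1]*q[1]/q[2]+K[1,2]])
E
python3 - <<'E'
from h import *
Z=dict(jig=0,fence_long=.012,fence_short=.012,nest=.012,knob=.056,pivot=.04,sink=0,small_sink=0,solder_reel=0,breadboard=0,driver=0,flux_jar=0,coil=0,meter=0)
for c in("scene","side"):
    s=manip.snapshot(c)
    for n,z in Z.items():
        for r in manip.spot_point(c,n)[:2]:
            print(c,n,round(r["score"],2),np.round(r["uv"],1),np.round(ray(s,r["uv"],z),4))
E
```

```text
scene jig 0.87 [316.6 262.4] [0.5514 0.0328 0.    ]
scene fence_long 0.59 [353.1 282.7] [0.5986 0.1169 0.012 ]
scene fence_short 0.82 [316.1 305.9] [0.6619 0.0466 0.012 ]
scene nest 0.95 [332.2 287.3] [0.615  0.0744 0.012 ]
scene knob 0.82 [350.3 289.6] [0.6392 0.1126 0.056 ]
scene knob 0.16 [207.  314.2] [ 0.7271 -0.1566  0.056 ]
scene pivot 0.67 [349.  245.4] [0.5244 0.1    0.04  ]
scene sink 0.92 [173.9 246.8] [ 0.5508 -0.293   0.    ]
scene sink 0.67 [511.4 251.6] [0.4697 0.4586 0.    ]
scene small_sink 0.5 [208.8 316.6] [ 0.708  -0.1698  0.    ]
scene solder_reel 0.7 [253.2 192.7] [ 0.3732 -0.1473  0.    ]
scene breadboard 0.71 [108.5 296.3] [ 0.6895 -0.3933  0.    ]
scene breadboard 0.7 [511.1 251.6] [0.4697 0.458  0.    ]
scene driver 0.55 [459.6 345.7] [0.7059 0.3367 0.    ]
scene flux_jar 0.64 [445.  199.8] [0.3387 0.3159 0.    ]
scene coil 0.61 [273.3 355.1] [ 0.7715 -0.0233  0.    ]
scene meter 0.93 [511.8 251.8] [ 0.4701  0.4595 -0.    ]
side jig 0.74 [326.  251.9] [0.5595 0.027  0.    ]
side fence_long 0.83 [292.8 260. ] [0.5967 0.1096 0.012 ]
side fence_short 0.72 [297.4 231.6] [0.655  0.0296 0.012 ]
side fence_short 0.69 [219.  389.8] [0.4717 0.4587 0.012 ]
side nest 0.73 [298.4 245.4] [0.6197 0.0642 0.012 ]
side knob 0.59 [279.5 239.6] [0.6386 0.1097 0.056 ]
side pivot 0.58 [315.5 263.2] [0.5312 0.0993 0.04  ]
side sink 0.72 [292.8 260.6] [0.6029 0.1036 0.    ]
side sink 0.57 [399.4 191.9] [ 0.552 -0.287 -0.   ]
side small_sink 0.69 [334.  187.3] [ 0.7057 -0.1801  0.    ]
side solder_reel 0.92 [430.1 243.9] [ 0.375  -0.1699  0.    ]
side breadboard 0.89 [382.1 153.1] [ 0.6978 -0.4036 -0.    ]
side driver 0.77 [194.3 293.8] [ 0.7065  0.331  -0.    ]
side flux_jar 0.9 [321.2 381.9] [0.3331 0.3079 0.    ]
side coil 0.5 [282.8 206.8] [ 0.7593 -0.0236 -0.    ]
side meter 0.86 [219.9 390.6] [0.4751 0.4557 0.    ]
```

```bash
python3 - <<'E'
import cv2
a=cv2.imread("pics/scene0.png")[200:330,245:385];b=cv2.imread("pics/side0.png")[200:305,260:395]
cv2.imwrite("pics/c1.png",cv2.resize(a,None,fx=4,fy=4,interpolation=cv2.INTER_CUBIC))
cv2.imwrite("pics/c2.png",cv2.resize(b,None,fx=5,fy=5,interpolation=cv2.INTER_CUBIC))
a=cv2.imread("pics/scene0.png")[215:275,140:210];b=cv2.imread("pics/side0.png")[160:210,375:430]
cv2.imwrite("pics/c3.png",cv2.hconcat([cv2.resize(a,(400,400),interpolation=cv2.INTER_CUBIC),cv2.resize(b,(400,400),interpolation=cv2.INTER_CUBIC)]))
E
```

```text
(no output)
```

View pics/c1.png

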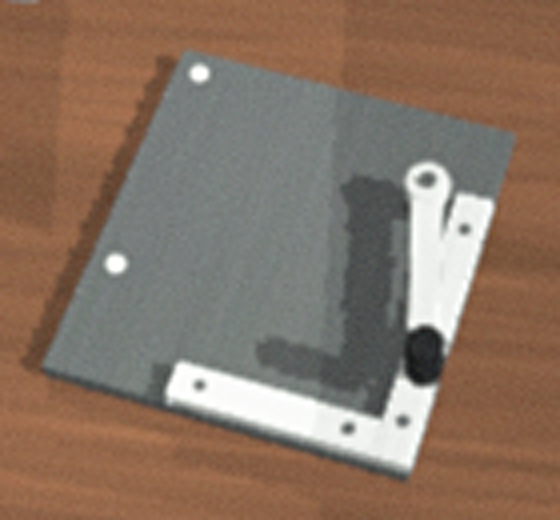

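View pics/c2.png

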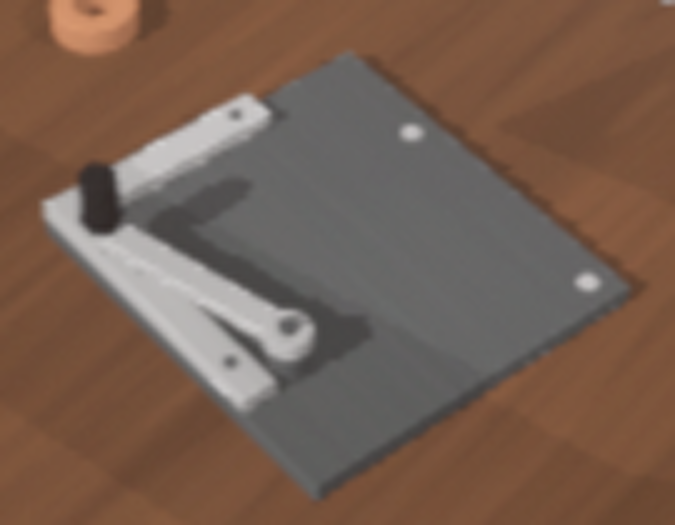

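View pics/c3.png

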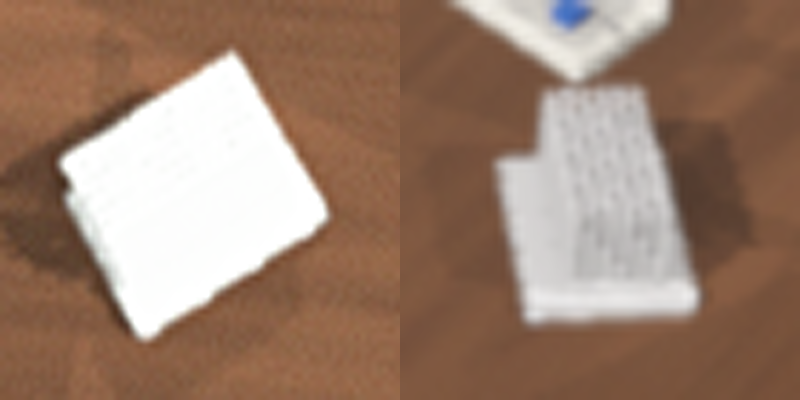

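```bash
python3 - <<'E'
from h import *
from scipy.optimize import least_squares
S={c:manip.snapshot(c) for c in("scene","side")}
P=[("scene",(185,50),(-.11,-.1,.012)),("scene",(517,133),(-.11,.1,.012)),("scene",(411,466),(.11,.1,.022)),("scene",(42,368),(.11,-.1,.012)),
("side",(350,52),(.11,-.1,.012)),("side",(632,288),(-.11,-.1,.012)),("side",(318,488),(-.11,.1,.012)),("side",(44,205),(.11,.1,.022)),
("scene",(427,178),(-.045,.065,.04)),("side",(290,325),(-.045,.065,.04))]
def px(c,u): return np.array(u)/4+[245,200] if c=="scene" else np.array(u)/5+[260,200]
def w(p,q):
    c,s=np.cos(p[2]),np.sin(p[2]); return [p[0]+c*q[0]-s*q[1],p[1]+s*q[0]+c*q[1],q[2]]
def f(p,cs):return np.concatenate([proj(S[c],w(p,q))-px(c,u) for c,u,q in P if c in cs])
for cs in(["scene"],["side"],["scene","side"]):
    r=least_squares(f,[.55,.03,0],args=(cs,)); print(cs,np.round(r.x,4),np.round(r.fun,1))
p=r.x
for n,q in dict(nest=(.05,.048,.012),pivot=(-.045,.065,.04),corner=(.09,.08,.012)).items(): print(n,np.round(w(p,q),4))
for c,u in(("scene",(424,330)),("side",(96,170))):  # knob top z .073
    k=ray(S[c],px(c,u),.073); d=k[:2]-np.array(w(p,(-.045,.065,0)))[:2]; print(c,k,np.hypot(*d),np.arctan2(d[1],d[0])-p[2])
E
```

```text
['scene'] [ 0.5557  0.0347 -0.1807] [-0.4 -0.5 -0.1 -0.2  0.1  0.  -0.  -0.1  0.4  0.7]
['side'] [ 0.5539  0.0296 -0.1833] [ 0.1 -0.3 -0.  -0.3 -0.  -0.1  0.1 -0.2 -0.1  0.8]
['scene', 'side'] [ 0.5545  0.0327 -0.1809] [-1.1 -1.  -0.9 -0.8 -0.8 -0.6 -0.8 -0.8 -1.   0.2 -0.9  0.2 -0.9  0.7
 -1.   0.4 -0.4  0.2 -1.1  1.5]
nest [0.6123 0.071  0.012 ]
pivot [0.5219 0.1048 0.04  ]
corner [0.6574 0.0952 0.012 ]
scene [0.63247282 0.11250067 0.073     ] 0.11085615080346403 0.25059630926853527
side [0.64005068 0.10782648 0.073     ] 0.11820388451620611 0.2066672664737575
```

Request:
step_arm(increments=[{"translation":[0.046,-0.003,-0.003],"twist":[0,0,0],"fingers":0.0854},{"translation":[0.046,-0.003,-0.003],"twist":[0,0,0],"fingers":0.0854},{"translation":[0.046,-0.003,-0.003],"twist":[0,0,0],"fingers":0.0854},{"translation":[0.046,-0.003,-0.003],"twist":[0,0,0],"fingers":0.0854},{"translation":[0.046,-0.003,-0.003],"twist":[0,0,0],"fingers":0.0854},{"translation":[0.046,-0.003,-0.003],"twist":[0,0,0],"fingers":0.0854},{"translation":[0.046,-0.003,-0.003],"twist":[0,0,0],"fingers":0.0854},{"translation":[0.046,-0.003,-0.003],"twist":[0,0,0],"fingers":0.0854},{"translation":[0,0,0],"twist":[0,0,0],"fingers":0.0854}])

```text
time: 2.88
position: [0.5525, -0.2884, 0.2548]
tcp_rot: [0.0, 0.974, 0.226, 0.0]
force: [-0.2, 0.1, -0.0]
opening: 0.0854
```

```bash
python3 - <<'E'
from h import *
s=manip.snapshot("wrist");cv2.imwrite("pics/w1.png",s["image"][:,:,::-1]); np.savez("w1.npz",K=s["K"],cam_to_world=s["cam_to_world"])
print(manip.get_state())
r=manip.spot_point("wrist","sink");print([(q["score"],q["uv"],ray(s,q["uv"],0)) for q in r])
E
```

```text
{'time': 2.925, 'qpos': array([-4.83390292e-01,  4.24530644e-01,  1.68938743e-01,  1.31575136e+00,
       -3.82163569e-04,  2.20395287e+00]), 'dq': array([-0.03533807, -0.02089833, -0.02928376,  0.00627313, -0.00838269,
       -0.00243065]), 'tau': array([ 1.25234853e+00, -4.98758984e+01,  2.65585202e+01, -1.84733430e-01,
        1.28240618e-01,  2.66166445e-02]), 'position': array([ 0.5507155 , -0.28922409,  0.25482304]), 'tcp_rot': array([-3.35157276e-05,  9.74317797e-01,  2.25177084e-01, -3.31921981e-04]), 'force': array([-0.56554945,  0.01871839, -0.2246739 ]), 'wrist_torque': array([0.0715618 , 0.06127955, 0.03114589]), 'opening': 0.08552723592348278}
[(0.93, [322.0, 206.0], array([ 0.54544644, -0.29347478,  0.        ]))]
```

View pics/w1.png

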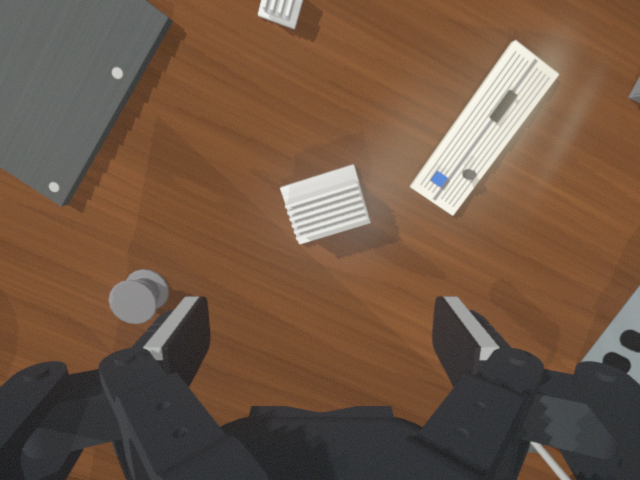

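```bash
python3 - <<'E'
import cv2
a=cv2.imread("pics/w1.png")[150:260,260:400]
cv2.imwrite("pics/c4.png",cv2.resize(a,None,fx=5,fy=5,interpolation=cv2.INTER_CUBIC))
E
```

```text
(no output)
```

View pics/c4.png

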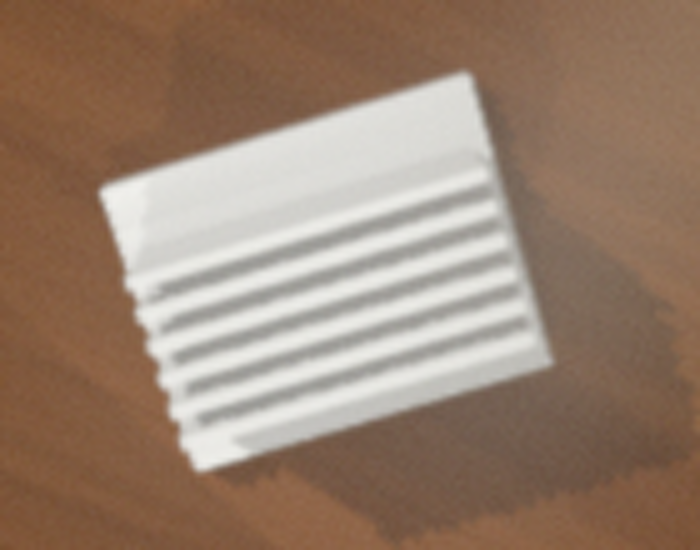

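```bash
python3 - <<'E'
from h import *
s=dict(np.load("w1.npz"))
C=[ray(s,np.array(u)/5+[260,150],.008)[:2] for u in((102,188),(470,72),(552,362),(202,472))]
C=np.array(C);print(C.round(4),C.mean(0)); 
for i in range(4):
    d=C[(i+1)%4]-C[i];print(np.hypot(*d),np.arctan2(d[1],d[0]))
E
```

```text
[[ 0.5452 -0.2454]
 [ 0.6    -0.3032]
 [ 0.5536 -0.347 ]
 [ 0.4986 -0.2903]] [ 0.54933475 -0.29645983]
0.07959837800751503 -0.8125330644441398
0.06380001340182558 -2.3849128728014626
0.07891267430718396 2.3414353606309413
0.06477920715304282 0.7673823741045568
```

Request:
step_arm(increments=[{"translation":[0.0316,-0.0401,0],"twist":[0,0,0],"fingers":0.04},{"translation":[0.0316,-0.0401,0],"twist":[0,0,0],"fingers":0.04},{"translation":[0.0316,-0.0401,0],"twist":[0,0,0],"fingers":0.04},{"translation":[0.0316,-0.0401,0],"twist":[0,0,0],"fingers":0.04},{"translation":[0.0316,-0.0401,0],"twist":[0,0,0],"fingers":0.04},{"translation":[0.0316,-0.0401,0],"twist":[0,0,0],"fingers":0.04},{"translation":[0.0316,-0.0401,0],"twist":[0,0,0],"fingers":0.04},{"translation":[0.0316,-0.0401,0],"twist":[0,0,0],"fingers":0.04}])

```text
time: 3.98
position: [0.6368, 0.1087, 0.2556]
tcp_rot: [0.0, 0.975, 0.223, -0.0]
force: [1.3, -0.2, 0.3]
opening: 0.0398
```

Request:
step_arm(increments=[{"twist":[0,0,-0.171],"translation":[0,0,0],"fingers":0.04},{"twist":[0,0,-0.171],"translation":[0,0,0],"fingers":0.04},{"twist":[0,0,-0.171],"translation":[0,0,0],"fingers":0.04},{"twist":[0,0,-0.171],"translation":[0,0,0],"fingers":0.04},{"twist":[0,0,-0.171],"translation":[0,0,0],"fingers":0.04},{"twist":[0,0,-0.171],"translation":[0,0,0],"fingers":0.04},{"twist":[0,0,-0.171],"translation":[0,0,0],"fingers":0.04},{"twist":[0,0,-0.171],"translation":[0,0,0],"fingers":0.04},{"twist":[0,0,-0.171],"translation":[0,0,0],"fingers":0.04},{"twist":[0,0,-0.171],"translation":[0,0,0],"fingers":0.04},{"twist":[0,0,-0.171],"translation":[0,0,0],"fingers":0.04},{"twist":[0,0,-0.171],"translation":[0,0,0],"fingers":0.04},{"twist":[0,0,-0.171],"translation":[0,0,0],"fingers":0.04},{"twist":[0,0,-0.171],"translation":[0,0,0],"fingers":0.04},{"twist":[0,0,-0.171],"translation":[0,0,0],"fingers":0.04},{"twist":[0,0,-0.171],"translation":[0,0,0],"fingers":0.04}])

```text
time: 5.98
position: [0.6366, 0.107, 0.2554]
tcp_rot: [-0.0, -0.025, 1.0, -0.0]
force: [0.6, -0.7, 0.5]
opening: 0.0399
```

```bash
python3 - <<'E'
from h import *
s=manip.snapshot("wrist");cv2.imwrite("pics/w2.png",s["image"][:,:,::-1]); np.savez("w2.npz",K=s["K"],cam_to_world=s["cam_to_world"])
print(manip.get_state())
for n,z in (("knob",.056),("pivot",.04),("nest",.012)):
    r=manip.spot_point("wrist",n);print(n,[(q["score"],q["uv"],ray(s,q["uv"],z)) for q in r])
E
```

```text
{'time': 6.025, 'qpos': array([ 1.66844626e-01,  4.68486802e-01,  2.42255957e-01,  1.34516086e+00,
       -4.34036076e-04,  1.13745499e-01]), 'dq': array([ 0.00374484,  0.00233235,  0.00306814, -0.00036058,  0.00289686,
        0.27445893]), 'tau': array([ 2.78138286e-01, -5.25806987e+01,  2.61703938e+01, -1.88409240e-02,
        1.86390668e-02, -3.50518730e-01]), 'position': array([0.63654583, 0.1070598 , 0.25548446]), 'tcp_rot': array([-2.64415487e-04, -2.65465072e-02,  9.99647511e-01, -2.56512938e-04]), 'force': array([ 0.85865105,  1.31474342, -0.1623854 ]), 'wrist_torque': array([-0.01814197, -0.01549237,  0.0309044 ]), 'opening': 0.03970924194754553}
knob [(0.68, [326.0, 210.7], array([0.63728601, 0.11123621, 0.056     ])), (0.47, [65.8, 245.0], array([ 0.68269053, -0.13469945,  0.056     ]))]
pivot [(0.73, [206.9, 304.7], array([ 0.74633943, -0.0072923 ,  0.04      ])), (0.62, [322.7, 79.1], array([0.5219949 , 0.10242886, 0.04      ]))]
nest [(0.71, [287.7, 175.6], array([0.61164098, 0.0712323 , 0.012     ])), (0.51, [253.3, 218.3], array([0.65808425, 0.03614495, 0.012     ]))]
```

View pics/w2.png

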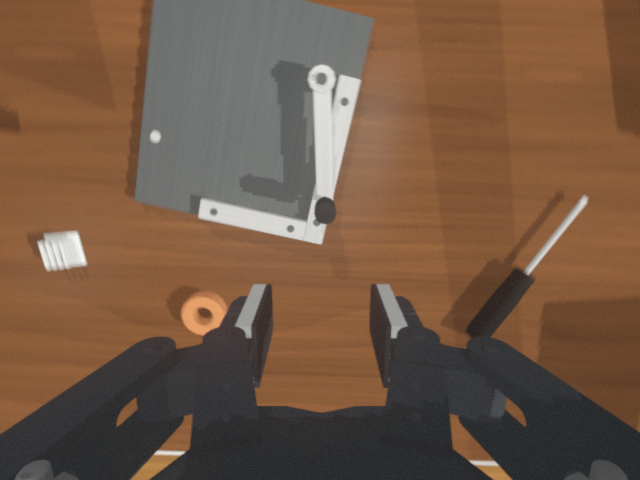

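```bash
python3 - <<'E'
from h import *
from scipy.optimize import least_squares
s=dict(np.load("w2.npz"))
P=[((373,18),(-.11,.1,.012)),((323,243),(.11,.1,.022)),((135,199),(.11,-.1,.012)),((201.5,198.5),(.09,-.03,.022)),((199,218),(.11,-.03,.022)),((361,78),(-.055,.1,.022)),((321,79),(-.045,.065,.04))]
def w(p,q):
    c,s=np.cos(p[2]),np.sin(p[2]); return [p[0]+c*q[0]-s*q[1],p[1]+s*q[0]+c*q[1],q[2]]
f=lambda p:np.concatenate([proj(s,w(p,q))-np.array(u) for u,q in P])
r=least_squares(f,[.55,.03,-.18]); print(r.x.round(4),r.fun.round(1))
p=r.x
for n,q in dict(nest=(.05,.048,.012),pivot=(-.045,.065,.04),corner=(.09,.08,.012)).items(): print(n,np.round(w(p,q),4))
print(ray(s,(326,206),.073))
E
```

```text
[ 0.5544  0.0299 -0.1708] [ 1.4 -1.2 -1.   1.  -0.4  2.1 -0.4  0.2 -0.6 -0.5 -0.2  0.2  0.8 -1. ]
nest [0.6118 0.0687 0.012 ]
pivot [0.5211 0.1016 0.04  ]
corner [0.6567 0.0934 0.012 ]
[0.62964813 0.11062427 0.073     ]
```

Request:
step_arm(increments=[{"translation":[0,0.001,0.042],"twist":[0,0,0],"fingers":0.04},{"translation":[0,0.001,0.042],"twist":[0,0,0],"fingers":0.04},{"translation":[0,0.001,0.042],"twist":[0,0,0],"fingers":0.04},{"translation":[0,0,0.042],"twist":[0,0,0],"fingers":0.04},{"translation":[0,0,0.04],"twist":[0,0,0],"fingers":0.04},{"translation":[0,0,0],"twist":[0,0,0],"fingers":0.04}])

```text
time: 6.92
position: [0.6335, 0.1108, 0.044]
tcp_rot: [-0.004, -0.022, 1.0, -0.001]
force: [-1.2, -0.4, -0.0]
opening: 0.0401
```

```bash
python3 - <<'E'
from h import *
for c in("side","wrist"):
    s=manip.snapshot(c);cv2.imwrite(f"pics/{c}3.png",s["image"][:,:,::-1] if c=="wrist" else cv2.resize(s["image"][190:300,220:380,::-1],None,fx=4,fy=4))
E
```

```text
(no output)
```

View pics/side3.png

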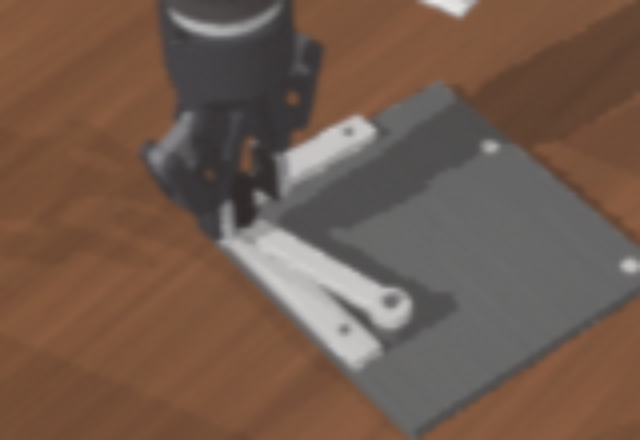

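View pics/wrist3.png

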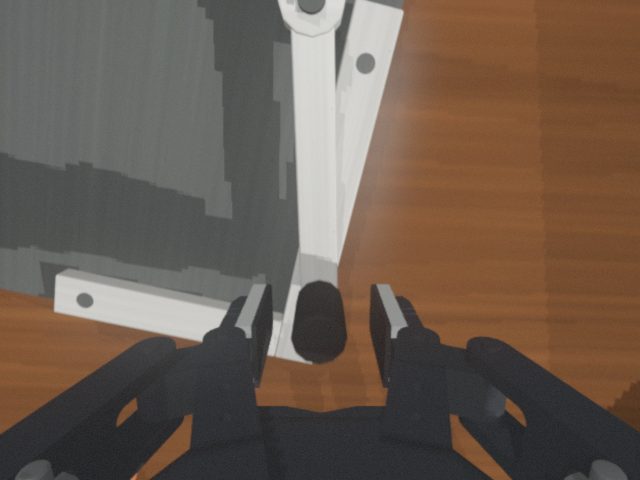

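The knob stands centred between the pads (around pixel 320,320), with the fingertips above the bar. Next I swing it along the arc.

Request:
step_arm(increments=[{"translation":[0.0006,0.0115,0],"twist":[0,0,-0.1],"fingers":0.04},{"translation":[0.0006,0.0115,0],"twist":[0,0,-0.1],"fingers":0.04},{"translation":[0.0006,0.0115,0],"twist":[0,0,-0.1],"fingers":0.04},{"translation":[0.0006,0.0115,0],"twist":[0,0,-0.1],"fingers":0.04},{"translation":[0.0006,0.0115,0],"twist":[0,0,-0.1],"fingers":0.04},{"translation":[0.0006,0.0115,0],"twist":[0,0,-0.1],"fingers":0.04},{"translation":[0.0006,0.0115,0],"twist":[0,0,-0.1],"fingers":0.04},{"translation":[0.0006,0.0115,0],"twist":[0,0,-0.1],"fingers":0.04},{"translation":[0.0006,0.0115,0],"twist":[0,0,-0.1],"fingers":0.04},{"translation":[0.0006,0.0115,0],"twist":[0,0,-0.1],"fingers":0.04},{"translation":[0.0006,0.0115,0],"twist":[0,0,-0.1],"fingers":0.04},{"translation":[0.0006,0.0115,0],"twist":[0,0,-0.1],"fingers":0.04}])

```text
time: 8.52
position: [0.5608, 0.2162, 0.0504]
tcp_rot: [0.003, -0.584, 0.811, -0.001]
force: [0.6, -1.7, 0.5]
opening: 0.0401
```

Request:
step_arm(increments=[{"translation":[0.0003,0.0057,0],"twist":[0,0,-0.05],"fingers":0.04},{"translation":[0.0003,0.0057,0],"twist":[0,0,-0.05],"fingers":0.04},{"translation":[0.0003,0.0057,0],"twist":[0,0,-0.05],"fingers":0.04}])

```text
time: 8.9
position: [0.5445, 0.2203, 0.0505]
tcp_rot: [0.003, -0.643, 0.766, -0.001]
force: [1.1, 0.2, -0.3]
opening: 0.0401
```

```bash
python3 - <<'E'
from h import *
for c in("wrist",):
    s=manip.snapshot(c);cv2.imwrite(f"pics/{c}4.png",s["image"][:,:,::-1])
st=manip.get_state();print(st["position"],st["force"],st["qpos"])
E
```

```text
[0.54358879 0.22039821 0.05041245] [0.5657496  0.41867811 0.22204344] [ 3.85109835e-01  4.89039140e-01 -2.87571229e-01  7.88635196e-01
  1.57797896e-04 -1.01313485e+00]
```

View pics/wrist4.png

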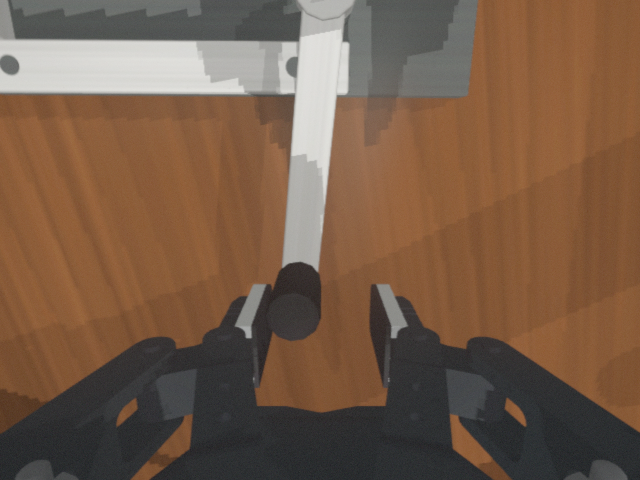

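Request:
step_arm(increments=[{"translation":[0.0002,0.0046,0],"twist":[0,0,-0.04],"fingers":0.04},{"translation":[0.0002,0.0046,0],"twist":[0,0,-0.04],"fingers":0.04},{"translation":[0,0,0],"twist":[0,0,0],"fingers":0.04}])

```text
time: 9.32
position: [0.5337, 0.2208, 0.0482]
tcp_rot: [0.001, -0.673, 0.74, -0.001]
force: [3.6, 0.8, 1.5]
opening: 0.0399
```

Request:
step_arm(increments=[{"translation":[0,0.003,0],"twist":[0,0,0],"fingers":0.04},{"translation":[0,0,0],"twist":[0,0,0],"fingers":0.04}])

```text
time: 9.57
position: [0.5334, 0.2209, 0.0481]
tcp_rot: [0.003, -0.673, 0.74, -0.002]
force: [8.1, -1.3, -1.0]
opening: 0.0398
```

```bash
python3 - <<'E'
from h import *
for c in("wrist",):
    s=manip.snapshot(c);cv2.imwrite(f"pics/{c}5.png",s["image"][:,:,::-1])
st=manip.get_state();print(st["position"],st["force"],st["tcp_rot"])
E
```

```text
[0.53351002 0.22087504 0.04818613] [ 7.76945287 -0.44357799  0.03943377] [ 0.00261675 -0.67250101  0.74008775 -0.00238225]
```

View pics/wrist5.png

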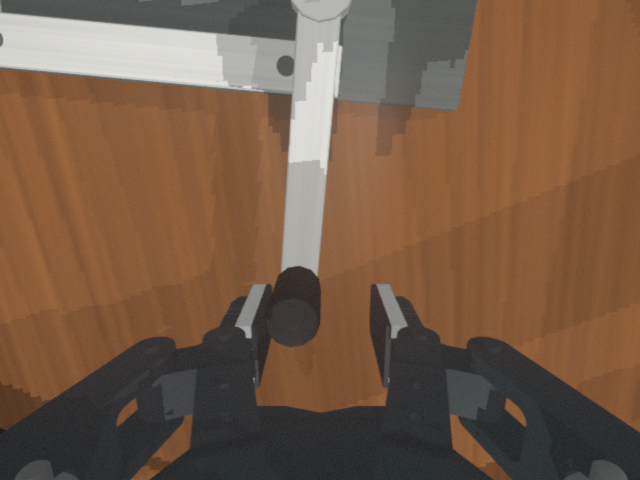

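Request:
step_arm(increments=[{"translation":[0,-0.007,0],"twist":[0,0,0],"fingers":0.05},{"translation":[0,-0.005,-0.01],"twist":[0,0,0],"fingers":0.05},{"translation":[0,0,-0.05],"twist":[0,0,0],"fingers":0.0854},{"translation":[0,0,-0.05],"twist":[0,0,0],"fingers":0.0854},{"translation":[0,0,-0.05],"twist":[0,0,0],"fingers":0.0854}])

```text
time: 10.25
position: [0.5408, 0.2193, 0.209]
tcp_rot: [-0.001, -0.673, 0.74, 0.0]
force: [0.7, 0.4, -0.2]
opening: 0.0855
```

Request:
step_arm(increments=[{"translation":[0.0467,-0.005,0],"twist":[0,0,0],"fingers":0.0854},{"translation":[0.0467,-0.005,0],"twist":[0,0,0],"fingers":0.0854},{"translation":[0.0467,-0.005,0],"twist":[0,0,0],"fingers":0.0854},{"translation":[0.0467,-0.005,0],"twist":[0,0,0],"fingers":0.0854},{"translation":[0.0467,-0.005,0],"twist":[0,0,0],"fingers":0.0854},{"translation":[0.0467,-0.005,0],"twist":[0,0,0],"fingers":0.0854},{"translation":[0.0467,-0.005,0],"twist":[0,0,0],"fingers":0.0854},{"translation":[0.0467,-0.005,0],"twist":[0,0,0],"fingers":0.0854},{"translation":[0.0467,-0.005,0],"twist":[0,0,0],"fingers":0.0854},{"translation":[0.0467,-0.005,0],"twist":[0,0,0],"fingers":0.0854},{"translation":[0.0467,-0.005,0],"twist":[0,0,0],"fingers":0.0854}])

```text
time: 11.62
position: [0.5471, -0.2982, 0.2075]
tcp_rot: [0.0, -0.673, 0.74, 0.001]
force: [0.8, -0.2, 0.4]
opening: 0.0856
```

Request:
step_arm(increments=[{"twist":[0,0,0.163],"translation":[0,0,0],"fingers":0.0854},{"twist":[0,0,0.163],"translation":[0,0,0],"fingers":0.0854},{"twist":[0,0,0.163],"translation":[0,0,0],"fingers":0.0854},{"twist":[0,0,0.163],"translation":[0,0,0],"fingers":0.0854},{"twist":[0,0,0.163],"translation":[0,0,0],"fingers":0.0854},{"twist":[0,0,0.163],"translation":[0,0,0],"fingers":0.0854},{"twist":[0,0,0.163],"translation":[0,0,0],"fingers":0.0854},{"twist":[0,0,0.163],"translation":[0,0,0],"fingers":0.0854},{"twist":[0,0,0.163],"translation":[0,0,0],"fingers":0.0854},{"twist":[0,0,0.163],"translation":[0,0,0],"fingers":0.0854},{"twist":[0,0,0.163],"translation":[0,0,0],"fingers":0.0854},{"twist":[0,0,0.163],"translation":[0,0,0],"fingers":0.0854},{"twist":[0,0,0.163],"translation":[0,0,0],"fingers":0.0854},{"twist":[0,0,0.163],"translation":[0,0,0],"fingers":0.0854},{"twist":[0,0,0],"translation":[0,0,0],"fingers":0.0854}])

```text
time: 13.5
position: [0.5474, -0.2967, 0.2074]
tcp_rot: [-0.001, 0.391, 0.92, 0.0]
force: [0.7, -0.1, -0.1]
opening: 0.0855
```

```bash
python3 - <<'E'
from h import *
for c in("wrist","scene"):
    s=manip.snapshot(c);cv2.imwrite(f"pics/{c}6.png",s["image"][:,:,::-1])
    if c=="wrist": np.savez("w6.npz",K=s["K"],cam_to_world=s["cam_to_world"])
st=manip.get_state();print(st["time"],st["position"],st["force"],st["tcp_rot"],st["qpos"])
q=st["tcp_rot"];print(2*np.arctan2(q[2],q[1]))
E
```

```text
13.6 [ 0.54757912 -0.29686688  0.20735692] [0.0164659  1.0752696  0.17619962] [-3.43613501e-04  3.90936488e-01  9.20417586e-01  1.09548539e-04] [-4.96870516e-01  4.39752049e-01  7.04420466e-02  1.20219127e+00
  1.52764478e-04  3.06427152e-01]
2.3382949314545614
```

View pics/wrist6.png

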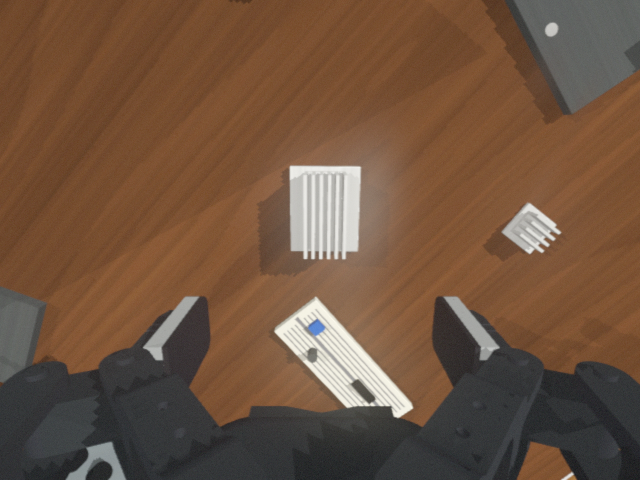

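View pics/scene6.png

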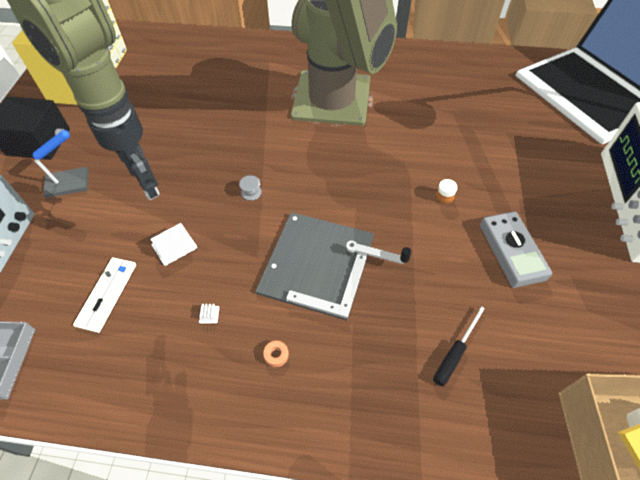

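```bash
python3 - <<'E'
from h import *
s=dict(np.load("w6.npz"))
C=np.array([ray(s,u,.008)[:2] for u in((290,166),(361,167),(358,251),(291,250))]);print(C.mean(0))
for i in range(4):
    d=C[(i+1)%4]-C[i];print(np.hypot(*d),np.arctan2(d[1],d[0]))
c=C.mean(0);d=c-[.5476,-.2969];a=2.338
print(d@[np.cos(a),np.sin(a)],d@[np.sin(a),-np.cos(a)])
E
```

```text
[ 0.54991733 -0.29507885]
0.06388703028055073 0.7523225622375022
0.07926537980860736 -0.8121709122372363
0.06407880011781748 -2.39081165418209
0.07916562267637373 2.327008225624798
-0.00029755712807082375 0.0029322449757736733
```

Request:
step_arm(increments=[{"translation":[0,0.003,0.045],"twist":[0,0,0],"fingers":0.0854},{"translation":[0,0,0.045],"twist":[0,0,0],"fingers":0.0854},{"translation":[0,0,0.045],"twist":[0,0,0],"fingers":0.0854},{"translation":[0,0,0.03],"twist":[0,0,0],"fingers":0.0854},{"translation":[0,0,0.015],"twist":[0,0,0],"fingers":0.0854},{"translation":[0,0,0.01],"twist":[0,0,0],"fingers":0.0854},{"translation":[0,0,0],"twist":[0,0,0],"fingers":0.0854}])

```text
time: 14.48
position: [0.5502, -0.2951, 0.0175]
tcp_rot: [0.0, 0.392, 0.92, 0.0]
force: [-0.8, 0.0, -0.4]
opening: 0.0855
```

Request:
step_arm(increments=[{"translation":[0,0,0],"twist":[0,0,0],"fingers":0.03},{"translation":[0,0,0],"twist":[0,0,0],"fingers":0.03},{"translation":[0,0,0],"twist":[0,0,0],"fingers":0.03},{"translation":[0,0,0],"twist":[0,0,0],"fingers":0.03},{"translation":[0,0,0],"twist":[0,0,0],"fingers":0.03},{"translation":[0,0,0],"twist":[0,0,0],"fingers":0.03}])

```text
time: 15.22
position: [0.5507, -0.2954, 0.0183]
tcp_rot: [0.001, 0.392, 0.92, -0.0]
force: [0.1, -0.2, 5.7]
opening: 0.0349
```

```bash
python3 - <<'E'
from h import *
for c in("wrist",):
    s=manip.snapshot(c);cv2.imwrite(f"pics/{c}7.png",s["image"][:,:,::-1])
st=manip.get_state();print(st["time"],st["position"],st["force"],st["tcp_rot"],st["opening"])
E
```

```text
15.275 [ 0.55073124 -0.2954104   0.01831823] [-0.68487021  0.77061191  5.18561441] [ 9.54937361e-04  3.92091461e-01  9.19925733e-01 -1.41032447e-04] 0.0345373652741404
```

View pics/wrist7.png

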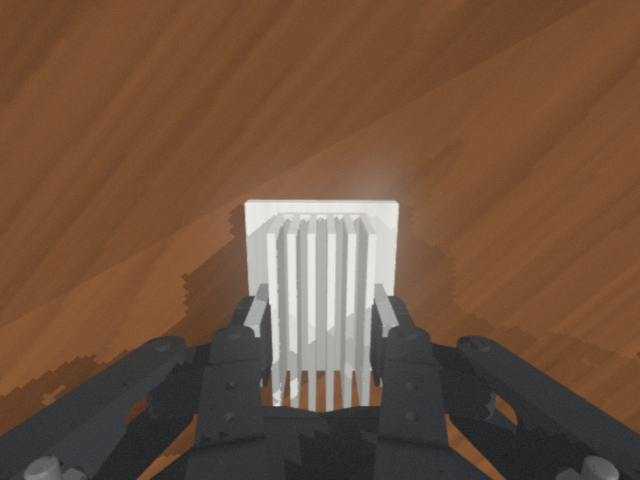

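Request:
step_arm(increments=[{"translation":[0,0,-0.02],"twist":[0,0,0],"fingers":0.03},{"translation":[0,0,-0.04],"twist":[0,0,0],"fingers":0.03},{"translation":[0,0,-0.04],"twist":[0,0,0],"fingers":0.03},{"translation":[0.0247,0.0318,0],"twist":[0,0,0],"fingers":0.03},{"translation":[0.0247,0.0318,0],"twist":[0,0,0],"fingers":0.03},{"translation":[0.0247,0.0318,0],"twist":[0,0,0],"fingers":0.03},{"translation":[0.0247,0.0318,0],"twist":[0,0,0],"fingers":0.03},{"translation":[0.0247,0.0318,0],"twist":[0,0,0],"fingers":0.03},{"translation":[0.0247,0.0318,0],"twist":[0,0,0],"fingers":0.03},{"translation":[0.0247,0.0318,0],"twist":[0,0,0],"fingers":0.03},{"translation":[0.0247,0.0318,0],"twist":[0,0,0],"fingers":0.03},{"translation":[0.0247,0.0318,0],"twist":[0,0,0],"fingers":0.03},{"translation":[0,0,0],"twist":[0,0,-0.126],"fingers":0.03},{"translation":[0,0,0],"twist":[0,0,-0.126],"fingers":0.03},{"translation":[0,0,0],"twist":[0,0,-0.126],"fingers":0.03},{"translation":[0,0,0],"twist":[0,0,-0.126],"fingers":0.03},{"translation":[0,0,0],"twist":[0,0,-0.125],"fingers":0.03},{"translation":[0,0,0],"twist":[0,0,0],"fingers":0.03}])

```text
time: 17.52
position: [0.6017, 0.0636, 0.1165]
tcp_rot: [-0.001, 0.089, 0.996, -0.0]
force: [-0.8, 0.5, -1.9]
opening: 0.0351
```

```bash
python3 - <<'E'
from h import *
for c in("wrist","scene","side"):
    s=manip.snapshot(c);cv2.imwrite(f"pics/{c}8.png",s["image"][:,:,::-1]);np.savez(f"{c}8.npz",K=s["K"],cam_to_world=s["cam_to_world"])
st=manip.get_state();print(st["time"],st["position"],st["force"],st["tcp_rot"],st["opening"])
q=st["tcp_rot"];print(2*np.arctan2(q[2],q[1]))
E
```

```text
17.675 [0.60216665 0.06356845 0.11689631] [ 0.53878196  0.08074116 -1.7047799 ] [-4.23862604e-04  8.90723513e-02  9.96025066e-01 -6.58528277e-05] 0.03464701414804617
2.963211526342005
```

View pics/wrist8.png

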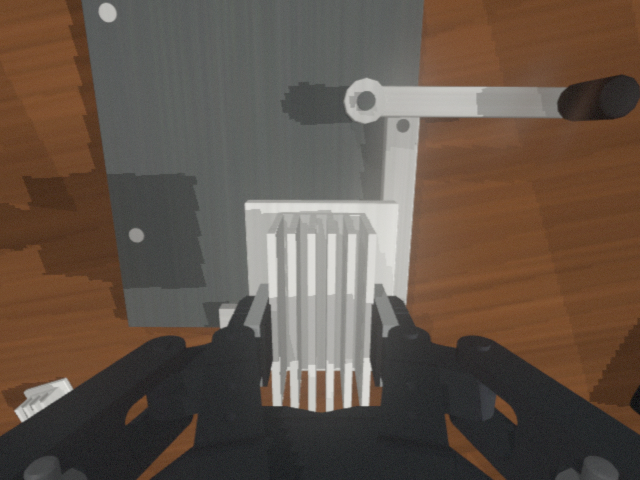

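View pics/side8.png

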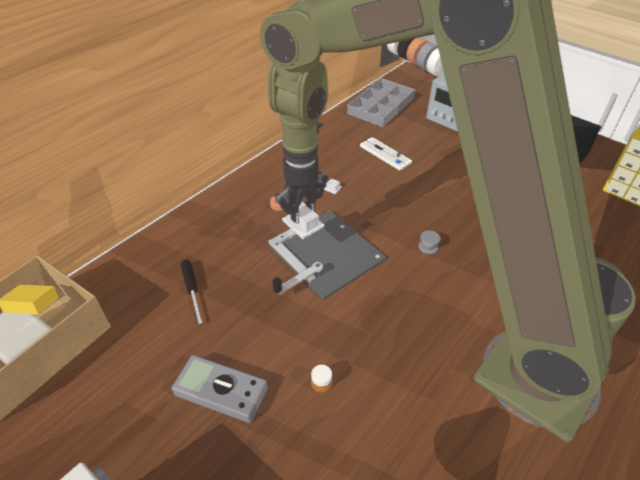

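```bash
python3 - <<'E'
from h import *
s=dict(np.load("wrist8.npz"))
def az(u,v,z):
    a,b=ray(s,u,z),ray(s,v,z);d=b-a;print(a.round(4),b.round(4),np.arctan2(d[1],d[0]))
az((83.5,0),(128.5,326),.012)
az((129,327),(218,327),.012)
az((419,119),(407.5,303),.022)
# jig->edges with hypothesis
def w(p,q):
    c,s=np.cos(p[2]),np.sin(p[2]); return [p[0]+c*q[0]-s*q[1],p[1]+s*q[0]+c*q[1],q[2]]
for p in ((.5544,.0299,-.1708),(.5545,.031,-.177),(.5545,.0327,-.181)):
    print([proj(s,w(p,q)).round(0) for q in((.11,-.1,.012),(-.11,.1,.012),(-.055,.1,.022),(-.055,.08,.022),(-.045,.065,.04))])
a=cv2.imread("pics/wrist8.png");cv2.imwrite("pics/c8.png",cv2.resize(a[60:330,60:440],None,fx=2,fy=2,interpolation=cv2.INTER_CUBIC))
E
```

```text
[ 0.4361 -0.0477  0.012 ] [ 0.6432 -0.0878  0.012 ] -0.1914203816227321
[ 0.644  -0.0877  0.012 ] [ 0.6556 -0.0234  0.012 ] 1.3924749807492263
[0.5367 0.1349 0.022 ] [0.656  0.1139 0.022 ] -0.17456512312303663
[array([130., 329.]), array([422., -16.]), array([420.,  84.]), array([386.,  84.]), array([364., 100.])]
[array([131., 328.]), array([425., -15.]), array([423.,  85.]), array([389.,  85.]), array([366., 100.])]
[array([132., 327.]), array([428., -15.]), array([426.,  85.]), array([392.,  85.]), array([370., 100.])]
```

View pics/c8.png

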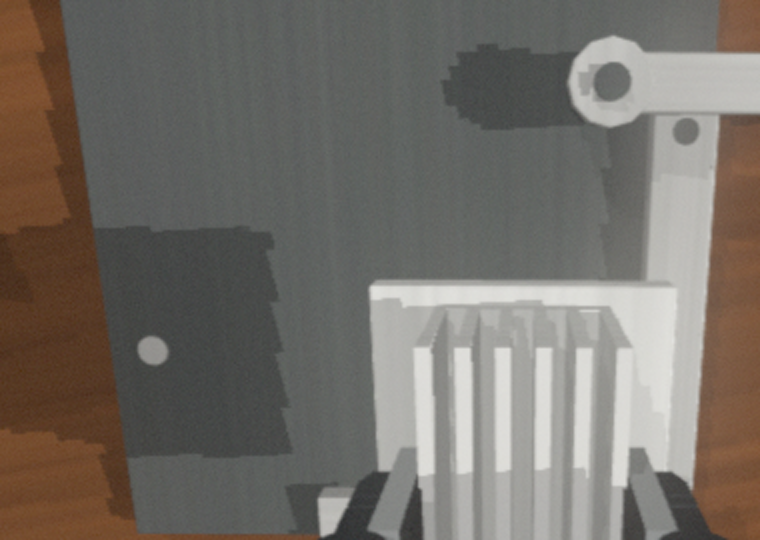

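Request:
step_arm(increments=[{"translation":[0,0,0.035],"twist":[0,0,0],"fingers":0.03},{"translation":[0,0,0.03],"twist":[0,0,0],"fingers":0.03},{"translation":[0,0,0.013],"twist":[0,0,0],"fingers":0.03},{"translation":[0,0,0.004],"twist":[0,0,0],"fingers":0.03},{"translation":[0,0,0],"twist":[0,0,0],"fingers":0.03}])

```text
time: 18.3
position: [0.6032, 0.0637, 0.036]
tcp_rot: [0.001, 0.088, 0.996, 0.0]
force: [-0.2, -0.0, -1.9]
opening: 0.0348
```

Request:
step_arm(increments=[{"translation":[0,0,0.002],"twist":[0,0,0],"fingers":0.03},{"translation":[0,0,0],"twist":[0,0,0],"fingers":0.03}])

```text
time: 18.55
position: [0.603, 0.0637, 0.034]
tcp_rot: [0.001, 0.088, 0.996, 0.0]
force: [-0.5, -0.0, -3.2]
opening: 0.0349
```

Request:
step_arm(increments=[{"translation":[0,0,0.002],"twist":[0,0,0],"fingers":0.03},{"translation":[0,0,0],"twist":[0,0,0],"fingers":0.03}])

```text
time: 18.8
position: [0.6024, 0.0636, 0.0313]
tcp_rot: [-0.0, 0.088, 0.996, -0.0]
force: [-0.8, -0.3, -2.1]
opening: 0.0347
```

Request:
step_arm(increments=[{"translation":[0,0,0.002],"twist":[0,0,0],"fingers":0.03},{"translation":[0,0,0],"twist":[0,0,0],"fingers":0.03}])

```text
time: 19.05
position: [0.6027, 0.0636, 0.0303]
tcp_rot: [0.0, 0.088, 0.996, 0.0]
force: [-2.3, -0.4, 4.3]
opening: 0.0346
```

Request:
step_arm(increments=[{"translation":[0,0,0.001],"twist":[0,0,0],"fingers":0.03},{"translation":[0,0,0],"twist":[0,0,0],"fingers":0.03}])

```text
time: 19.3
position: [0.6027, 0.0636, 0.0303]
tcp_rot: [0.001, 0.088, 0.996, 0.0]
force: [-4.4, 0.2, 11.5]
opening: 0.0354
```

Request:
step_arm(increments=[{"translation":[0,0.002,-0.0007],"twist":[0,0,0],"fingers":0.03},{"translation":[0,0.002,0],"twist":[0,0,0],"fingers":0.03},{"translation":[0,0.001,0],"twist":[0,0,0],"fingers":0.03}])

```text
time: 19.68
position: [0.6045, 0.0677, 0.0303]
tcp_rot: [0.001, 0.089, 0.996, -0.001]
force: [-0.8, -2.7, 6.9]
opening: 0.0352
```

Request:
step_arm(increments=[{"translation":[0,0.001,0],"twist":[0,0,0],"fingers":0.03},{"translation":[0,0.001,0],"twist":[0,0,0],"fingers":0.03}])

```text
time: 19.92
position: [0.605, 0.0696, 0.0303]
tcp_rot: [0.001, 0.089, 0.996, -0.001]
force: [-0.2, -4.2, 8.0]
opening: 0.0348
```

Request:
step_arm(increments=[{"translation":[0,0.001,0],"twist":[0,0,0],"fingers":0.03},{"translation":[0,0.001,0],"twist":[0,0,0],"fingers":0.03}])

```text
time: 20.18
position: [0.6051, 0.0702, 0.0304]
tcp_rot: [0.001, 0.089, 0.996, -0.002]
force: [-1.3, -7.2, 8.9]
opening: 0.0351
```

Request:
step_arm(increments=[{"translation":[-0.002,0,0],"twist":[0,0,0],"fingers":0.03},{"translation":[-0.002,0,0],"twist":[0,0,0],"fingers":0.03},{"translation":[-0.001,0,0],"twist":[0,0,0],"fingers":0.03}])

```text
time: 20.55
position: [0.6058, 0.0699, 0.0304]
tcp_rot: [-0.002, 0.089, 0.996, -0.002]
force: [-11.7, -5.9, 15.4]
opening: 0.0344
```

Request:
step_arm(increments=[{"translation":[-0.001,0,0],"twist":[0,0,0],"fingers":0.03},{"translation":[-0.001,0,0],"twist":[0,0,0],"fingers":0.03}])

```text
time: 20.8
position: [0.6077, 0.0696, 0.0304]
tcp_rot: [-0.002, 0.089, 0.996, -0.002]
force: [-10.7, -4.4, 15.9]
opening: 0.035
```

Request:
step_arm(increments=[{"translation":[-0.001,0,0],"twist":[0,0,0],"fingers":0.03},{"translation":[-0.001,0,0],"twist":[0,0,0],"fingers":0.03}])

```text
time: 21.05
position: [0.6096, 0.0692, 0.0304]
tcp_rot: [-0.002, 0.089, 0.996, -0.002]
force: [-10.7, -5.4, 16.2]
opening: 0.0351
```

Request:
step_arm(increments=[{"translation":[-0.001,0,-0.001],"twist":[0,0,0],"fingers":0.03},{"translation":[-0.001,0,0],"twist":[0,0,0],"fingers":0.03}])

```text
time: 21.3
position: [0.6119, 0.0688, 0.0304]
tcp_rot: [-0.002, 0.089, 0.996, -0.002]
force: [-8.2, -4.2, 9.6]
opening: 0.0351
```

Request:
step_arm(increments=[{"translation":[-0.001,0,0],"twist":[0,0,0],"fingers":0.03},{"translation":[-0.001,0,0],"twist":[0,0,0],"fingers":0.03}])

```text
time: 21.55
position: [0.6128, 0.0687, 0.0305]
tcp_rot: [-0.003, 0.089, 0.996, -0.002]
force: [-10.8, -4.3, 14.7]
opening: 0.0349
```

```bash
python3 - <<'E'
from h import *
for c in("wrist","scene"):
    s=manip.snapshot(c);cv2.imwrite(f"pics/{c}9.png",s["image"][:,:,::-1]);np.savez(f"{c}9.npz",K=s["K"],cam_to_world=s["cam_to_world"])
st=manip.get_state();print(st["time"],st["position"],st["force"],st["tcp_rot"],st["opening"])
E
```

```text
21.65 [0.61281304 0.06867282 0.03048956] [-9.73843542 -3.91543898 11.46554284] [-0.00329246  0.08874903  0.99604726 -0.00161809] 0.0351319603310741
```

View pics/wrist9.png

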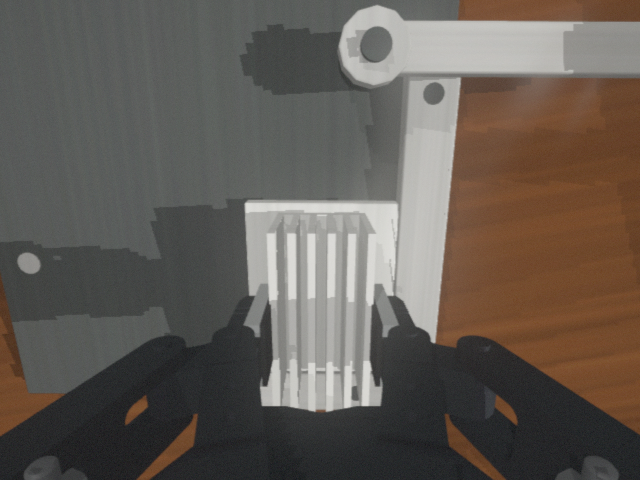

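Request:
step_arm(increments=[{"translation":[-0.001,0.001,-0.0005],"twist":[0,0,0],"fingers":0.03},{"translation":[-0.001,0.001,0],"twist":[0,0,0],"fingers":0.03},{"translation":[0,0,0],"twist":[0,0,0],"fingers":0.03}])

```text
time: 22.02
position: [0.6129, 0.0688, 0.0306]
tcp_rot: [-0.005, 0.089, 0.996, -0.003]
force: [-13.0, -7.8, 14.3]
opening: 0.035
```

Request:
step_arm(increments=[{"translation":[-0.001,0.001,-0.0005],"twist":[0,0,0],"fingers":0.03},{"translation":[-0.001,0.001,0],"twist":[0,0,0],"fingers":0.03},{"translation":[0,0,0],"twist":[0,0,0],"fingers":0.03}])

```text
time: 22.4
position: [0.6129, 0.0688, 0.0307]
tcp_rot: [-0.007, 0.089, 0.996, -0.005]
force: [-18.5, -11.4, 16.6]
opening: 0.0348
```

Request:
step_arm(increments=[{"translation":[0,0,0],"twist":[0,0,0],"fingers":0.03},{"translation":[0,0,0],"twist":[0,0,0],"fingers":0.03},{"translation":[0,0,0],"twist":[0,0,0],"fingers":0.03},{"translation":[0,0,0],"twist":[0,0,0],"fingers":0.03},{"translation":[0,0,0],"twist":[0,0,0],"fingers":0.03},{"translation":[0,0,0],"twist":[0,0,0],"fingers":0.03}])

```text
time: 23.15
position: [0.6129, 0.0688, 0.0307]
tcp_rot: [-0.007, 0.089, 0.996, -0.005]
force: [-17.6, -11.1, 18.0]
opening: 0.0346
```

```bash
python3 - <<'E'
from h import *
from scipy.spatial.transform import Rotation as R
for i in range(2):
  for c in("scene","side","wrist"):
    s=manip.snapshot(c)
    if i: continue
    cv2.imwrite(f"pics/{c}10.png",s["image"][:,:,::-1])
  st=manip.get_state();q=st["tcp_rot"];print(st["time"],st["position"],st["force"],np.arccos(-R.from_quat([*q[1:],q[0]]).as_matrix()[2,2]),2*np.arctan2(q[2],q[1])-np.pi,st["opening"])
a=cv2.imread("pics/scene10.png")[200:330,245:425];b=cv2.imread("pics/side10.png")[180:310,240:420]
cv2.imwrite("pics/c10.png",cv2.hconcat([cv2.resize(x,(400,290),interpolation=cv2.INTER_CUBIC) for x in(a,b)]))
E
```

```text
23.3 [0.61290754 0.06888222 0.03076326] [-18.00888234 -10.6229973   16.40432556] 0.017149621651500677 -0.17885193530631271 0.03515816085293794
23.45 [0.61291434 0.06882988 0.03076359] [-17.0227321  -10.49274303  16.50997658] 0.017183531945307178 -0.1789364986615154 0.0349005787211151
```

View pics/c10.png

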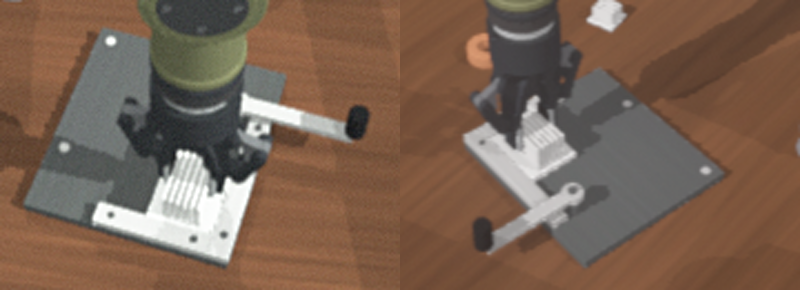

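View pics/wrist10.png

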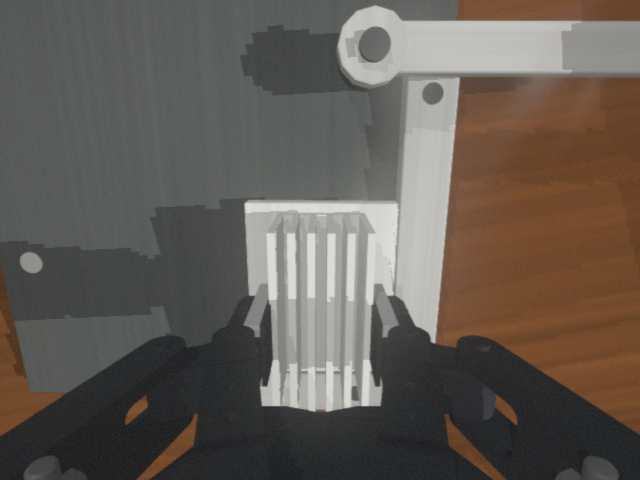

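```bash
python3 -c "
from rig import manip
print(manip.job_done()); s=manip.get_state(); print(s['time'],s['position'],s['force'])"
```

```text
the job is handed in; nothing more can be done
None
the job is handed in; nothing more can be done
```

I opened the stop arm against its stop, then set the large heat sink fins up in the nest and pressed it into the corner. I handed the job in at about 23.5 s of the 72 s allowed, still holding it there. No verdict was reported.

**Last checks before handing in**
- **Stop arm:** I pushed it until it stalled at about 8 N. In the last pictures it stands square to the long fence, out over it, and clear of the nest. I judged this from pictures and force; I did not read the joint angle.
- **Seating:** the tool stood still at (0.613, 0.069), about 1 mm from my estimate of the nest point. The sink's yaw was -0.179 rad against a measured jig yaw of about -0.18 rad. The tool height matched the 12 mm plate.
- **Pressing:** the force on the tool was about 16 N along the long fence, 14 N toward it, and 16 N down. Allowing for friction, I estimate at least 6 N on the short fence and 9 N on the long one. I could not measure the fence forces directly.
- **Bystanders:** I kept clear of them, and those in view in the mid-run and final pictures looked unmoved. I did not measure their positions again.

**What disagreed**
- The scene and side cameras differed by about 5 mm in y for the jig, so I relied on the wrist camera and on contact.
- The push tilts the tool by 0.017 rad. This is within the 0.05 rad limit, even if the sink tilts with it.

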